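# Pack the studio kit into the rack drawer

## Robot

A 6-joint arm with a two-finger parallel gripper is mounted at the origin on the work surface. World frame = base frame: x ahead of the robot, y to its left, z up, the work surface at z = 0. Lengths are in m, angles in rad, forces in N, time in s.
With the tool pointing down it reaches from about 0.15 to 0.775 m from the base axis. Payload 6.1 kg.
Tool frame: the origin (TCP) lies between the finger pads; the fingertips stand 8 mm ahead of it and the grasp point (between the pads) lies 11 mm behind it (robot.nose_length is the distance from the TCP to the fingertips, in m); z points along the fingers, y is the line along which they close (so a half turn about z gives the same grasp; the last joint's range is limited). The gripper opens to 85 mm and grips with 20 to 120 N. Pads are 22 mm wide; open, the fingers measure 114 mm over their backs; the gripper's body (76 mm by 85 mm) begins 54 mm behind the grasp point. The pads swing forward as they close: fully open they stand 13 mm farther back than shut.
Start: joints at [1.241, 0.126, -0.04, 1.405, 0, 1.571], TCP at [0.17, 0.497, 0.239] pointing down, gripper open.
Joint ranges: [-2.72, 2.72], [-0.95, 1.95], [-1.27, 1.35], [-1.78, 2.02], [-1.46, 1.47], [-3.14, 3.14]. Speed limits (rad/s): [2.39, 2.39, 3.01, 3.14, 3.14, 3.14].

## Interface

Orientations are given as a unit quaternion [w, x, y, z].
In Python, from plant import robot gives the robot as it stands.
- The arm moves only by the tool carry_out, never from a script. Its arguments are lists of equal length, an entry for each row: "linear": the shift along the world's x, y, z in mm, a list of three; "rot": the turn, a rotation vector about the world's x, y, z in rad, a list of three; "gripper": the opening, from -1 (shut) to 1 (fully open). A call has 1 to 10 rows; each row is the pose to reach, as a shift and turn from the pose commanded when the call began; what a row does not reach only later rows make up. A row lasts 1/12 s, in which the tool goes at most 41.7 mm and 7.16 degrees, less where a joint would pass 70% of its speed; a pose out of reach is approached as far as the arm can. A call with a gripper value outside its range is refused whole. The fingers move at their own pace and stop on an object; "squeeze" is the grip in N (left out, the last holds). Time passes only in rows, so rows that repeat a pose let the fingers close. It gives the time, the measured TCP pose, the force, the opening and the grip force at its end, in the units of the state.
- robot.get_obs(): the state, without advancing time (a new reading comes with each control period).
- robot.snapshot(name): name is "side" or "top" or "wrist"; returns a dict with "image" (420x560x3 uint8, red, green, blue), "K" (3x3 intrinsics, pixels), "dist_coeffs" ([k1, k2, p1, p2, k3] as OpenCV has them; the pictures are not rectified), "pose" (4x4, takes a point from camera to world coordinates). Camera axes: x right, y down, z forward; pixel columns grow to the right and rows downward; lengths in m; the calibration is good to about 2 mm. A picture is of the moment at which its call begins. There is no depth.
- robot.job_done(): hands the job in; it is judged then, once.
Trained networks look in the newest picture that a camera, given by its name, has taken for a name from the list of things; names that differ only in an ending like _2 or _b are one class to them, and where a whole thing is asked for, a point or a joint stands for the part that bears it (a point fixed in the world has none). Each returns a list of dicts, best first, with "p" (0 to 1); they miss things now and then, are a little off and sometimes report something else, mostly with a low value. They report only what shows in the picture. A call takes as long as a camera call. They do not tell look-alikes from the thing itself.
- robot.look_for(camera, query): "centre" ([x, y, z] in m, in world coordinates, good to about 4 mm: the middle of the surface that is visible of it).
- robot.silhouettes(camera, query): "pixels" (420x560 bool, what is visible of it).
- robot.landmark_of(camera, query): "centre" ([x, y, z] in m, in world coordinates, good to about 4 mm: a listed point, or the origin of a listed thing).
The state is a dict: "time": time; "q": joint angles; "qvel": joint speeds; "joint_efforts": joint torques, N m; "tcp_pos": TCP position; "tool_rot": TCP orientation; "contact_force": force on the tool from outside, world axes, zero at the start; "ft_torque": the same for the moment, N m; "gripper_width": finger opening in m; "finger_force": force on a finger pad.
Only numpy, scipy, OpenCV 4.12 (cv2) and the standard library are available. Lean on these libraries where they do the work, as an engineer would, in place of code of your own. Each camera call takes 0.05 s, during which the arm holds its last target. There are 200 camera calls.

## Task

The recording session is over. Before you touch any of the microphones and pedals on the desk, pull the level fader all the way down, then lay every one of them down inside the extended rack drawer; then press the release lever on the drawer's front so that the locked slide lets go, and push the drawer fully home without slamming it. With the drawer shut, slide the fader back up to the broad white mark; leave the mug, the metronome and the notebook where they are.

Things in the scene. Friction and masses are not known exactly. Their poses are not given: they have to be found in the camera images.
- drawer (a joint): how far the rack drawer has been pushed in, m: 0 = fully extended towards the robot and locked (about 4 mm of play) until the release lever is pressed; 0.19 = fully home, its front panel against the case. Slides along +x of point drawer_in (away from the robot) with about 3 N of friction
- rack_mouth (a point): middle of the upper front edge of the fixed low black rack case that the drawer slides into, 100 mm above the desk; same axes as drawer_in. From here the case runs 240 mm back; it is 373 mm wide over its wooden cheeks (106 mm high). The front panel of a drawer that is home covers the case front
- drawer_in (a point): centre of the drawer's inner floor, 17 mm above the desk, moves with the drawer; x points into the case, y left. Inside 180 (x) x 310 (y) mm; walls 5 mm thick, tops 57 mm above this floor. The 349 mm wide front panel's outer face is at x = -0.107, its top 71 mm above this floor. Extended, the tray lies wholly outside the case
- release (a joint): angle of the sprung release lever, rad: 0 = up (locked), 0.32 = fully down; the slide is free above about 0.2. About 5 N pressed down at the pad point takes it fully down; it springs back when let go. It needs to be held only for the first 20 mm of the drawer's travel
- release_pad (a point): on top of the lever's aluminium paddle, 16 mm in front of the drawer's front face, 70 mm left of its middle, 67 mm above the desk when up (58 mm when fully down). Paddle 56 mm wide, 6 thick, stands 39 mm out of the face, hinged 15 mm behind the face; its outer end goes down. It moves with the drawer: a fingertip holding it down can push the face in
- fader (a joint): position of the fader cap on its track, m: 0 = all the way down (the end nearer the robot), 0.10 = all the way up. The broad white mark is at 0.07. About 1.5 N of friction; stays where it is left
- fader_top (a point): centre of the top of the fader cap, a black block 28 (along the track) x 22 x 32 mm tall with a thin white line across its middle; its top is 67 mm above the desk. The grey fader unit is fixed, 190 x 100 mm, its panel 34 mm high (the wooden cheeks 50 mm either side of the track are 40 mm high)
- fader_mark (a point): the broad white mark on the fader unit's panel, on the track's centre line, 34 mm above the desk; its x axis points along the track, upwards (away from the robot). The cap is on the mark when its white line is level with it
- mic1: compact studio microphone lying down: a black body 72 x 38 x 36 mm and a silver grille head 48 x 42 x 40 mm in one 120 mm long piece along its x (head at +x), about 0.25 kg. Origin: middle of its underside (the body's and the head's undersides are level). May be absent
- mic2: compact studio microphone lying down: a black body 72 x 38 x 36 mm and a silver grille head 48 x 42 x 40 mm in one 120 mm long piece along its x (head at +x), about 0.25 kg. Origin: middle of its underside (the body's and the head's undersides are level). May be absent
- pedal1: mini effects pedal: plain aluminium box 95 (x) x 42 (y) x 32 (z) mm with a 6 mm tall knob and a 5 mm foot switch on top, about 0.22 kg. Origin: centre of its underside. May be absent
- pedal2: mini effects pedal: plain aluminium box 95 (x) x 42 (y) x 32 (z) mm with a 6 mm tall knob and a 5 mm foot switch on top, about 0.22 kg. Origin: centre of its underside. May be absent
- mug: white mug 80 mm across, 95 mm tall, bystander; origin: centre of its underside
- metronome: wooden metronome 130 mm tall on a 70 x 90 mm foot, bystander; origin: centre of its underside
- notebook: grey notebook 100 x 150 x 14 mm, bystander; origin: centre of its underside
Things that resemble listed ones, but are neither listed nor needed, are in the scene too. What is shaped like the mic2 but green or orange is not meant.

How it is judged:
On the way, in this order (a step that is already met when the one before it is completed fails the run):
1. the fader is pulled all the way down (within 7 mm) while the microphones and pedals still lie on the desk (value of joint fader below 0.007 m and distance of each of mic1, mic2, pedal1, pedal2 from where it was at the start of the episode below 0.08 m), for 0.2 s.
2. all the microphones and pedals lie in the extended drawer, fader still down (x of mic1 in the frame of drawer_in between -0.085 and 0.085 m and y of mic1 in the frame of drawer_in between -0.15 and 0.15 m and z of mic1 in the frame of drawer_in between -0.01 and 0.047 m and x of mic2 in the frame of drawer_in between -0.085 and 0.085 m and y of mic2 in the frame of drawer_in between -0.15 and 0.15 m and z of mic2 in the frame of drawer_in between -0.01 and 0.047 m and x of pedal1 in the frame of drawer_in between -0.085 and 0.085 m and y of pedal1 in the frame of drawer_in between -0.15 and 0.15 m and z of pedal1 in the frame of drawer_in between -0.01 and 0.047 m and x of pedal2 in the frame of drawer_in between -0.085 and 0.085 m and y of pedal2 in the frame of drawer_in between -0.15 and 0.15 m and z of pedal2 in the frame of drawer_in between -0.01 and 0.047 m and linear speed of each of mic1, mic2, pedal1, pedal2 below 0.03 m/s and value of joint each of fader, drawer below 0.01 m), for 0.3 s.
3. the release lever is pressed while the drawer is still extended (value of joint release above 0.18 rad and value of joint drawer below 0.03 m).
4. the drawer is home (within 6 mm) with everything in it, fader still down (x of mic1 in the frame of drawer_in between -0.085 and 0.085 m and y of mic1 in the frame of drawer_in between -0.15 and 0.15 m and z of mic1 in the frame of drawer_in between -0.01 and 0.047 m and x of mic2 in the frame of drawer_in between -0.085 and 0.085 m and y of mic2 in the frame of drawer_in between -0.15 and 0.15 m and z of mic2 in the frame of drawer_in between -0.01 and 0.047 m and x of pedal1 in the frame of drawer_in between -0.085 and 0.085 m and y of pedal1 in the frame of drawer_in between -0.15 and 0.15 m and z of pedal1 in the frame of drawer_in between -0.01 and 0.047 m and x of pedal2 in the frame of drawer_in between -0.085 and 0.085 m and y of pedal2 in the frame of drawer_in between -0.15 and 0.15 m and z of pedal2 in the frame of drawer_in between -0.01 and 0.047 m and value of joint drawer above 0.184 m and value of joint fader below 0.01 m), for 0.3 s.
At the end, for the whole second after the job is handed in: every microphone and pedal present lies in the drawer at rest, the drawer is home within 6 mm with its lever sprung back, and the fader cap is within 7 mm of the white mark (x of mic1 in the frame of drawer_in between -0.085 and 0.085 m and y of mic1 in the frame of drawer_in between -0.15 and 0.15 m and z of mic1 in the frame of drawer_in between -0.01 and 0.047 m and x of mic2 in the frame of drawer_in between -0.085 and 0.085 m and y of mic2 in the frame of drawer_in between -0.15 and 0.15 m and z of mic2 in the frame of drawer_in between -0.01 and 0.047 m and x of pedal1 in the frame of drawer_in between -0.085 and 0.085 m and y of pedal1 in the frame of drawer_in between -0.15 and 0.15 m and z of pedal1 in the frame of drawer_in between -0.01 and 0.047 m and x of pedal2 in the frame of drawer_in between -0.085 and 0.085 m and y of pedal2 in the frame of drawer_in between -0.15 and 0.15 m and z of pedal2 in the frame of drawer_in between -0.01 and 0.047 m and linear speed of each of mic1, mic2, pedal1, pedal2 below 0.03 m/s and value of joint drawer above 0.184 m and value of joint fader between 0.063 and 0.077 m and velocity of joint drawer below 0.02 m/s and value of joint release below 0.1 rad); the robot touches nothing.
It fails at once if a bystander was moved by more than 50 mm or tipped over ((distance of mug from where it was at the start of the episode above 0.05 m or angle between mug's own z axis and vertical above 0.5 rad) or (distance of metronome from where it was at the start of the episode above 0.05 m or angle between metronome's own z axis and vertical above 0.5 rad) or (distance of notebook from where it was at the start of the episode above 0.05 m or angle between notebook's own z axis and vertical above 0.5 rad)).
It fails at once if the drawer was slammed (faster than 0.5 m/s) (velocity of joint drawer above 0.5 m/s).
Of mic1, mic2, pedal1, pedal2 only 3 to 4 are there at a start; the rules pass over those that are not, and their reading is None.
At some moment in a run one of mic1, mic2, pedal1, pedal2 may be knocked a few centimetres aside while the robot is not near it.
Once in a run the grip may slacken for a moment while it holds something.
It also fails if it takes over 208 s, if anything falls off the work surface, if the arm or the gripper's body presses on something with over 40 N, if the wrist force passes 120 N, or if a joint passes its speed limit or range.

## Working session

There is one attempt and no reset: what is moved stays moved. The work goes in short steps, Python scripts to look and compute and a tool call to move; the robot and the scene stay as the last step left them, time stands still between calls to the robot, and variables do not carry over. Pictures are saved under pics/ and viewed, at most 14 in all, crops included, and the job is handed in when it is done.

Besides the shell and the picture viewer there is one more tool, called after "Request:" as name(argument=value, ...) on one line, values as JSON. carry_out: Moves the arm, as the interface text tells. Its arguments: {"type":"object","properties":{"linear":{"type":"array"},"rot":{"type":"array"},"gripper":{"type":"array"},"squeeze":{"type":"number"}},"required":["linear","rot","gripper"]}

```bash
ls; mkdir -p pics; cat > h.py <<'E'
import numpy as np, cv2
from plant import robot
def snap(cam,name):
    s=robot.snapshot(cam); cv2.imwrite(f'pics/{name}.png',s['image'][:,:,::-1]); return s
def ray(s,uv,z):
    p=cv2.undistortPoints(np.array([[uv]],float),np.array(s['K']),np.array(s['dist_coeffs']))[0,0]
    T=np.array(s['pose']); d=T[:3,:3]@[p[0],p[1],1]; o=T[:3,3]
    return o+d*(z-o[2])/d[2]
E
python3 - <<'E'
from h import *
np.set_printoptions(precision=3,suppress=True)
for c in ['top','side']:
    s=snap(c,c+'0'); print(c,np.array(s['pose'])[:3,3])
    for q in ['rack_mouth','drawer_in','release_pad','fader_top','fader_mark','mic1','pedal1','mug','metronome','notebook']:
        print(q,[(np.array(d['centre']),round(d['p'],2)) for d in robot.landmark_of(c,q)])
print(robot.get_obs()['time'])
E
```

```text
pics
top [0.441 0.07  1.119]
rack_mouth [(array([ 0.684, -0.036,  0.102]), 0.67)]
drawer_in [(array([ 0.59 , -0.026,  0.016]), 0.74)]
release_pad []
fader_top [(array([ 0.556, -0.38 ,  0.034]), 0.72), (array([ 0.523, -0.378,  0.065]), 0.52)]
fader_mark [(array([ 0.555, -0.383,  0.032]), 0.58)]
mic1 [(array([ 0.466,  0.531, -0.001]), 0.97), (array([ 0.454,  0.382, -0.004]), 0.93), (array([ 0.578,  0.394, -0.003]), 0.92), (array([0.639, 0.537, 0.003]), 0.84), (array([ 0.302,  0.492, -0.001]), 0.67), (array([0.342, 0.125, 0.   ]), 0.59)]
pedal1 [(array([ 0.558,  0.276, -0.006]), 0.87)]
mug [(array([ 0.705, -0.353, -0.001]), 0.87), (array([0.228, 0.3  , 0.001]), 0.73), (array([ 0.555, -0.383,  0.033]), 0.39)]
metronome [(array([0.741, 0.255, 0.004]), 0.56)]
notebook [(array([0.233, 0.301, 0.   ]), 0.92)]
side [-0.311  0.972  1.367]
rack_mouth [(array([ 0.685, -0.036,  0.1  ]), 0.69)]
drawer_in []
release_pad [(array([0.558, 0.276, 0.005]), 0.75)]
fader_top []
fader_mark [(array([ 0.551, -0.384,  0.035]), 0.44)]
mic1 [(array([0.341, 0.129, 0.001]), 0.96), (array([ 0.3  ,  0.49 , -0.001]), 0.93), (array([ 0.472,  0.532, -0.   ]), 0.82), (array([ 0.456,  0.384, -0.001]), 0.74), (array([ 0.58 ,  0.394, -0.001]), 0.61), (array([0.641, 0.538, 0.002]), 0.56), (array([0.555, 0.279, 0.002]), 0.45)]
pedal1 [(array([0.555, 0.276, 0.002]), 0.65), (array([0.433, 0.286, 0.002]), 0.54)]
mug [(array([ 0.699, -0.352, -0.002]), 0.89)]
metronome [(array([ 0.736,  0.257, -0.005]), 0.58)]
notebook [(array([0.23 , 0.301, 0.002]), 0.68)]
1.1
```

View pics/top0.png

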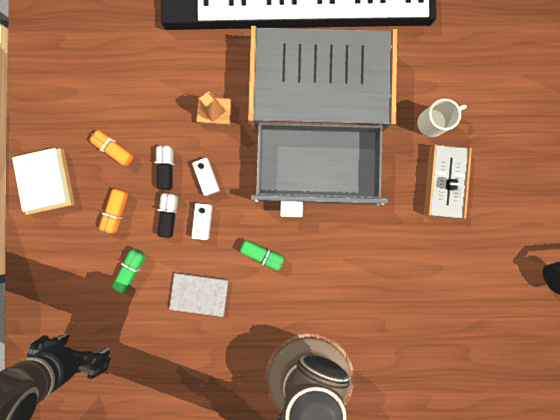

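View pics/side0.png

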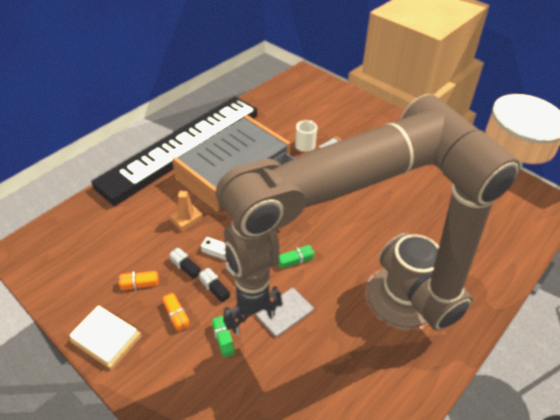

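The top picture shows black mics with silver heads at (165,167) and (168,215), and aluminium pedals at (206,176) and (202,222). The green (262,255), (129,270) and orange (110,147), (114,211) shapes are look-alikes. The rack drawer is at (320,160) with its lever at (291,209), and the fader is at (450,183). Only the black ones fit "black body, silver head". I'll confirm this in an enlarged crop.

```bash
python3 - <<'E'
from h import *
np.set_printoptions(precision=3,suppress=True)
s=snap('top','top1'); im=s['image'][:,:,::-1]
a=cv2.resize(im[135:245,85:225],(560,440),interpolation=3); b=cv2.resize(im[140:225,425,][None] if 0 else im[140:225,425:475],(235,400),interpolation=3)
c=np.zeros((440,800,3),np.uint8); c[:,:560]=a; c[:400,562:797]=b
cv2.imwrite('pics/crop1.png',c)
def rect(m,z):
    cs,_=cv2.findContours(m.astype(np.uint8),0,2); k=max(cs,key=cv2.contourArea)[:,0]
    w=np.array([ray(s,p,z)[:2] for p in k]); r=cv2.minAreaRect((w*1000).astype(np.float32)); return r
for q,z in [('mic1',.03),('pedal1',.032),('drawer_in',.08),('fader_top',.06),('release_pad',.067),('notebook',.014),('mug',.09)]:
    for d in robot.silhouettes('top',q):
        r=rect(d['pixels'],z); v,u=np.nonzero(d['pixels']); print(q,round(d['p'],2),(int(u.mean()),int(v.mean())),np.array(r[0]),np.array(r[1]),round(r[2],1))
E
```

```text
mic1 0.98 (113, 211) [463.916 527.936] [ 49.497 120.415] 70.1
mic1 0.92 (163, 167) [581.266 390.763] [ 43.887 120.398] 89.8
mic1 0.77 (129, 270) [302.543 486.452] [ 49.482 125.523] 61.8
mic1 0.71 (166, 214) [451.73  383.751] [ 48.21 118.43] 86.2
mic1 0.71 (110, 147) [639.488 537.05 ] [125.804  41.007] 52.7
mic1 0.66 (261, 255) [343.13  128.736] [118.159  40.933] 63.7
pedal1 0.72 (201, 221) [434.397 289.378] [46.094 93.631] 82.5
pedal1 0.61 (205, 176) [556.429 277.191] [97.545 46.582] 19.7
drawer_in 0.83 (318, 165) [565.672 -25.504] [349.896 241.121] 89.2
fader_top 0.57 (451, 184) [ 525.296 -374.095] [29.039 26.267] 89.3
release_pad 0.53 (290, 208) [465.91   48.694] [54.758 39.113] 89.3
notebook 0.74 (198, 294) [235.877 302.915] [151.698  99.037] 81.9
mug 0.79 (439, 117) [ 696.632 -339.351] [ 79.805 131.038] 36.2
mug 0.54 (213, 110) [724.012 243.543] [89.244 85.254] 82.7
```

View pics/crop1.png

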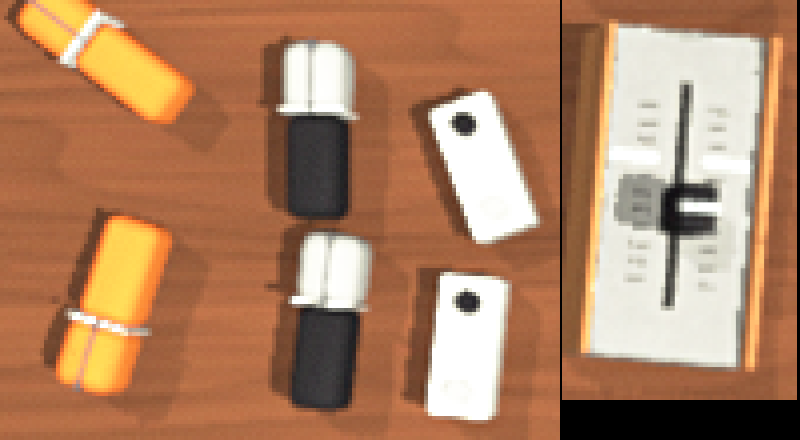

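The crop confirms it: both mics are black with silver heads and upright, and both pedals are plain boxes. The fader cap's top is centred near crop (700,209), and the broad mark is at y≈160, just above it.

```bash
python3 - <<'E'
from h import *
from scipy.spatial.transform import Rotation as R
np.set_printoptions(precision=3,suppress=True)
s=robot.snapshot('top')
f=lambda u,v:(425+(u-562)/4.7,140+v/4.7)
for n,p,z in [('trk up',f(687,85),.034),('trk dn',f(668,308),.034),('mark',f(682,160),.034),('cap',f(700,209),.067),
 ('front L',(258,201),.088),('front R',(386,201),.088),('case L',(249,120),.106),('case R',(396,122),.106),('caseLb',(252,28),.106),('caseRb',(396,31),.106)]: print(n,ray(s,p,z))
o=robot.get_obs(); w,x,y,z=o['tool_rot']; print(o['tcp_pos'],o['gripper_width'],o['tool_rot']); print(R.from_quat([x,y,z,w]).as_matrix())
E
```

```text
trk up [ 0.597 -0.387  0.034]
trk dn [ 0.47  -0.373  0.034]
mark [ 0.554 -0.383  0.034]
cap [ 0.523 -0.379  0.067]
front L [0.486 0.132 0.088]
front R [ 0.482 -0.195  0.088]
case L [0.69  0.152 0.106]
case R [ 0.68  -0.219  0.106]
caseLb [0.927 0.142 0.106]
caseRb [ 0.913 -0.225  0.106]
[0.17  0.497 0.239] 0.08549066511163175 [0.    0.164 0.986 0.   ]
[[-0.946  0.324  0.   ]
 [ 0.324  0.946  0.   ]
 [-0.     0.    -1.   ]]
```

Request:
carry_out(linear=[[40,-100,-20],[60,-150,-40],[135,-338,-60],[135,-338,-60],[135,-338,-60],[135,-338,-60],[150,-375,-60],[150,-375,-60],[150,-375,-60],[150,-375,-60]], rot=[[0,0,0],[0,0,0.22],[0,0,0.22],[0,0,0.22],[0,0,0.22],[0,0,0.22],[0,0,0.22],[0,0,0.22],[0,0,0.22],[0,0,0.22]], gripper=[0.3,0.3,0.3,0.3,0.3,0.3,0.3,0.3,0.3,0.3])

```text
time: 2.38
tcp_pos: [0.3202, 0.1194, 0.1793]
tool_rot: [0.001, 0.055, 0.998, 0.0]
contact_force: [0.9, 1.1, -0.4]
gripper_width: 0.0554
finger_force: 0.0
```

```bash
python3 -c "
from h import *
o=robot.get_obs();print(o['q'],o['tcp_pos'],o['gripper_width'],o['tool_rot'])"
```

```text
[ 3.57165086e-01 -2.17652289e-01 -4.95884673e-01  1.29154933e+00
 -3.86348767e-04  4.67476176e-01] [0.32018318 0.11936411 0.17932743] 0.05544874036251132 [5.42204733e-04 5.51276739e-02 9.98479166e-01 2.63120201e-05]
```

Request:
carry_out(linear=[[203,-498,-20],[203,-498,-20],[203,-498,-20],[203,-498,-20],[203,-498,-20],[203,-498,-20],[203,-498,-20],[203,-498,-20],[203,-498,-20],[203,-498,-20]], rot=[[0,0,0],[0,0,0],[0,0,0],[0,0,0],[0,0,0],[0,0,0],[0,0,0],[0,0,0],[0,0,0],[0,0,0]], gripper=[0.3,0.3,0.3,0.3,0.3,0.3,0.3,0.3,0.3,0.3])

```text
time: 3.22
tcp_pos: [0.4775, -0.2662, 0.1637]
tool_rot: [0.0, 0.055, 0.998, -0.0]
contact_force: [1.2, -0.0, -0.9]
gripper_width: 0.0553
finger_force: 0.0
```

Request:
carry_out(linear=[[45,-113,-50],[45,-113,-50],[45,-113,-50],[45,-113,-50],[45,-113,-50],[45,-113,-50],[45,-113,-50]], rot=[[0,0,0],[0,0,0],[0,0,0],[0,0,0],[0,0,0],[0,0,0],[0,0,0]], gripper=[0.3,0.3,0.3,0.3,0.3,0.3,0.3])

```text
time: 3.8
tcp_pos: [0.5221, -0.3758, 0.1148]
tool_rot: [0.0, 0.054, 0.999, -0.0]
contact_force: [0.2, -0.3, 0.5]
gripper_width: 0.0553
finger_force: 0.0
```

```bash
python3 - <<'E'
from h import *
np.set_printoptions(precision=3,suppress=True)
s=snap('wrist','w1'); print(np.array(s['pose']))
for q in ['fader_top','fader_mark']: print(q,[(np.array(d['centre']),round(d['p'],2)) for d in robot.landmark_of('wrist',q)])
E
```

```text
[[ 0.109  0.939  0.326  0.438]
 [ 0.994 -0.103 -0.037 -0.368]
 [-0.001  0.329 -0.944  0.25 ]
 [ 0.     0.     0.     1.   ]]
fader_top []
fader_mark [(array([ 0.554, -0.384,  0.034]), 0.83)]
```

View pics/w1.png

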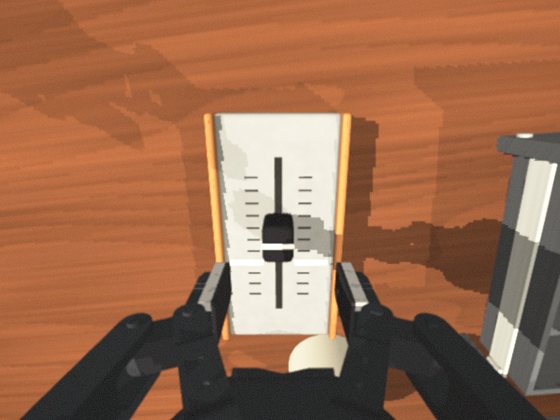

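The cap is at pixel (278,246), between the fingers and aligned with them. I'll go down and grip it.

Request:
carry_out(linear=[[0,-3,-30],[0,-3,-64],[0,-3,-64],[0,-3,-64],[0,-3,-64],[0,-3,-64],[0,-3,-64],[0,-3,-64],[0,-3,-64]], rot=[[0,0,0],[0,0,0],[0,0,0],[0,0,0],[0,0,0],[0,0,0],[0,0,0],[0,0,0],[0,0,0]], gripper=[0.3,0.3,0.3,-0.7,-0.7,-0.7,-0.7,-0.7,-0.7], squeeze=25)

```text
time: 4.7
tcp_pos: [0.5235, -0.3797, 0.0527]
tool_rot: [0.002, 0.055, 0.999, -0.0]
contact_force: [-0.2, 4.7, 6.3]
gripper_width: 0.0215
finger_force: 28.1
```

Request:
carry_out(linear=[[-8,1,2],[-16,2,2],[-24,2.5,2],[-32,3.5,2],[-38,4,2],[-42,4.5,2],[-42,4.5,2],[-42,4.5,2]], rot=[[0,0,0],[0,0,0],[0,0,0],[0,0,0],[0,0,0],[0,0,0],[0,0,0],[0,0,0]], gripper=[-0.7,-0.7,-0.7,-0.7,-0.7,-0.7,-0.7,-0.7])

```text
time: 5.37
tcp_pos: [0.483, -0.3753, 0.0527]
tool_rot: [0.004, 0.054, 0.999, 0.0]
contact_force: [13.1, 4.4, -4.9]
gripper_width: 0.0215
finger_force: 27.3
```

Force shows the cap is at its stop. Next I'll let go, lift and cross over to the gear.

Request:
carry_out(linear=[[1,0,0],[1,0,0],[1,0,0],[1,0,0],[1,0,40],[0,0,80],[0,0,120],[0,0,150],[0,40,160],[0,80,170]], rot=[[0,0,0],[0,0,0],[0,0,0],[0,0,0],[0,0,0],[0,0,0],[0,0,0],[0,0,0],[0,0,0],[0,0,0]], gripper=[0.3,0.3,0.3,0.3,0.3,0.3,0.3,0.3,0.5,0.5])

```text
time: 6.2
tcp_pos: [0.4803, -0.2967, 0.2237]
tool_rot: [0.001, 0.057, 0.998, -0.001]
contact_force: [1.0, 0.7, -1.0]
gripper_width: 0.0642
finger_force: 0.0
```

Request:
carry_out(linear=[[-20,625,20],[-20,625,20],[-20,625,20],[-20,625,20],[-20,625,20],[-20,625,20],[-20,625,20],[-20,625,20],[-20,625,20],[-20,625,20]], rot=[[0,0,0],[0,0,0],[0,0,0],[0,0,0],[0,0,0],[0,0,0],[0,0,0],[0,0,0],[0,0,0],[0,0,0]], gripper=[0.6,0.6,0.6,0.6,0.6,0.6,0.6,0.6,0.6,0.6])

```text
time: 7.03
tcp_pos: [0.4662, 0.1223, 0.2355]
tool_rot: [0.0, 0.055, 0.998, -0.0]
contact_force: [1.7, 0.3, -1.1]
gripper_width: 0.0684
finger_force: 0.0
```

Request:
carry_out(linear=[[-36,200,25],[-36,200,25],[-36,200,25],[-36,200,25],[-36,200,25],[-36,200,25],[-36,200,25]], rot=[[0,0,0],[0,0,0],[0,0,0],[0,0,0],[0,0,0],[0,0,0],[0,0,0]], gripper=[0.6,0.6,0.6,0.6,0.6,0.6,0.6])

```text
time: 7.62
tcp_pos: [0.4304, 0.3223, 0.2599]
tool_rot: [0.0, 0.053, 0.999, -0.0]
contact_force: [0.4, -0.9, 0.6]
gripper_width: 0.0682
finger_force: 0.0
```

```bash
cat >> h.py <<'E'
from scipy.spatial.transform import Rotation as R
np.set_printoptions(precision=3,suppress=True)
def find(cam,name):
    s=snap(cam,name); im=s['image']
    for q,z in [('mic1',.03),('pedal1',.032)]:
        for d in robot.silhouettes(cam,q):
            m=d['pixels']; cs,_=cv2.findContours(m.astype(np.uint8),0,2); k=max(cs,key=cv2.contourArea)[:,0]
            w=np.array([ray(s,p,z)[:2] for p in k]); r=cv2.minAreaRect((w*1000).astype(np.float32))
            a=r[2] if r[1][0]>r[1][1] else r[2]-90
            c=im[m].mean(0); print(q,round(d['p'],2),k.mean(0).astype(int),'col',c.astype(int),'ctr',np.array(r[0]),'size',np.sort(r[1]),'yaw',round(a,1))
        print(' lm',[(np.array(d['centre']),round(d['p'],2)) for d in robot.landmark_of(cam,q)])
    o=robot.get_obs(); w,x,y,z=o['tool_rot']; Y=R.from_quat([x,y,z,w]).as_matrix()[:,1]
    print('tcp',o['tcp_pos'],'yaw_y-90',round(np.degrees(np.arctan2(Y[1],Y[0]))-90,1),'t',o['time'])
E
python3 -c "
from h import *
find('wrist','w2')"
```

```text
mic1 0.97 [111 124] col [101 207 112] ctr [341.37  126.584] size [ 48.746 132.692] yaw 67.3
mic1 0.92 [334 189] col [127 122 118] ctr [452.542 382.456] size [ 44.53  125.824] yaw -7.8
mic1 0.84 [447 187] col [246 175  66] ctr [464.535 525.568] size [ 54.888 118.943] yaw -18.7
mic1 0.68 [417  54] col [ 76 174  88] ctr [303.892 484.861] size [ 51.737 120.807] yaw -24.4
mic1 0.63 [439 298] col [245 186  78] ctr [634.808 535.551] size [ 45.465 149.076] yaw 53.8
mic1 0.61 [340 279] col [114 109 105] ctr [581.571 386.394] size [ 38.269 138.303] yaw -2.1
 lm [(array([ 0.302,  0.49 , -0.001]), 0.9), (array([ 0.34 ,  0.122, -0.001]), 0.8), (array([0.451, 0.381, 0.005]), 0.72), (array([0.585, 0.391, 0.   ]), 0.66), (array([0.64 , 0.537, 0.   ]), 0.66), (array([ 0.464,  0.533, -0.001]), 0.56)]
pedal1 0.57 [259 265] col [230 228 223] ctr [550.393 277.519] size [ 48.991 104.136] yaw 20.1
pedal1 0.56 [253 178] col [240 238 235] ctr [432.317 288.428] size [42.464 96.416] yaw -6.6
 lm [(array([ 0.554,  0.281, -0.002]), 0.84), (array([0.427, 0.29 , 0.001]), 0.68)]
tcp [0.431 0.319 0.26 ] yaw_y-90 -6.4 t 7.8667
```

View pics/w2.png

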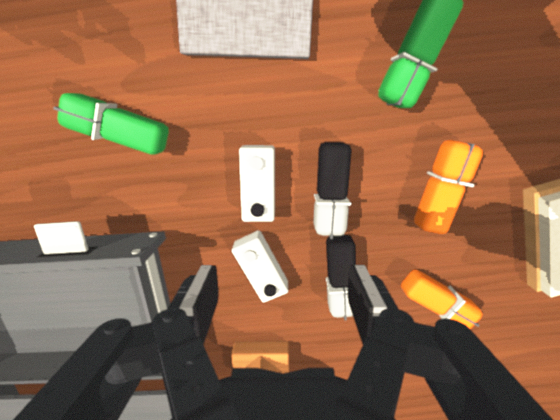

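All four items are where they were first measured: the pedals at pixels (257,184) and (260,265), the mics at (333,188) and (341,277). I'll take the nearer pedal first, which is already aligned.

Request:
carry_out(linear=[[1,-33,-20],[1,-33,-60],[1,-33,-100],[1,-33,-140],[1,-33,-180],[1,-33,-215],[1,-33,-235],[1,-33,-245],[1,-33,-245],[1,-33,-245]], rot=[[0,0,0],[0,0,0],[0,0,0],[0,0,0],[0,0,0],[0,0,0],[0,0,0],[0,0,0],[0,0,0],[0,0,0]], gripper=[0.6,0.6,0.6,0.6,0.6,0.6,0.6,0.6,0.0,-0.2], squeeze=60)

```text
time: 8.7
tcp_pos: [0.4324, 0.2875, 0.0159]
tool_rot: [0.0, 0.055, 0.998, 0.0]
contact_force: [0.9, 0.2, 1.2]
gripper_width: 0.0456
finger_force: 2.0
```

Request:
carry_out(linear=[[0,0,0],[0,0,0],[0,0,0],[0,0,0]], rot=[[0,0,0],[0,0,0],[0,0,0],[0,0,0]], gripper=[-0.4,-0.4,-0.4,-0.4])

```text
time: 9.03
tcp_pos: [0.4329, 0.2883, 0.0166]
tool_rot: [0.001, 0.055, 0.998, 0.001]
contact_force: [0.2, -0.5, 5.1]
gripper_width: 0.0409
finger_force: 62.6
```

Request:
carry_out(linear=[[0,0,30],[0,0,70],[0,0,110],[0,0,150],[20,-40,165],[155,-424,165],[155,-424,165],[155,-424,165],[155,-424,165],[155,-424,165]], rot=[[0,0,0],[0,0,0],[0,0,0],[0,0,0],[0,0,0],[0,0,0.08],[0,0,0.08],[0,0,0.08],[0,0,0.08],[0,0,0.08]], gripper=[-0.4,-0.4,-0.4,-0.4,-0.4,-0.4,-0.4,-0.4,-0.4,-0.4])

```text
time: 9.87
tcp_pos: [0.5191, 0.0543, 0.1795]
tool_rot: [0.0, 0.015, 1.0, 0.0]
contact_force: [-0.6, 0.1, -2.9]
gripper_width: 0.0411
finger_force: 62.0
```

Request:
carry_out(linear=[[68,-189,0],[68,-189,0],[68,-189,0],[68,-189,0],[68,-189,0],[68,-189,-20],[68,-189,-60],[68,-189,-100],[68,-189,-125],[68,-189,-135]], rot=[[0,0,0],[0,0,0],[0,0,0],[0,0,0],[0,0,0],[0,0,0],[0,0,0],[0,0,0],[0,0,0],[0,0,0]], gripper=[-0.4,-0.4,-0.4,-0.4,-0.4,-0.4,-0.4,-0.4,-0.4,-0.4])

```text
time: 10.7
tcp_pos: [0.5839, -0.1323, 0.0395]
tool_rot: [-0.004, 0.015, 1.0, 0.001]
contact_force: [-1.2, 0.3, -2.2]
gripper_width: 0.041
finger_force: 62.0
```

Request:
carry_out(linear=[[0,0,-6],[0,0,-9],[0,0,-9],[0,0,-9],[0,0,-9],[0,0,-9],[0,0,30],[0,0,70],[0,0,110],[0,0,150]], rot=[[0,0,0],[0,0,0],[0,0,0],[0,0,0],[0,0,0],[0,0,0],[0,0,0],[0,0,0],[0,0,0],[0,0,0]], gripper=[-0.4,-0.4,0.25,0.25,0.25,0.25,0.25,0.25,0.25,0.25])

```text
time: 11.53
tcp_pos: [0.5867, -0.1328, 0.1971]
tool_rot: [0.001, 0.015, 1.0, -0.0]
contact_force: [1.9, -0.4, -0.2]
gripper_width: 0.0532
finger_force: 0.0
```

```bash
python3 - <<'E'
from h import *
find('wrist','w3')
for q in ['drawer_in','release_pad','rack_mouth']: print(q,[(np.array(d['centre']),round(d['p'],2)) for d in robot.landmark_of('wrist',q)])
E
```

```text
lm []
pedal1 0.73 [287 197] col [238 237 233] ctr [ 591.949 -134.432] size [ 44.023 103.795] yaw -1.8
 lm [(array([ 0.584, -0.131,  0.02 ]), 0.89), (array([ 0.554, -0.383,  0.034]), 0.16)]
tcp [ 0.587 -0.133  0.195] yaw_y-90 -1.7 t 11.7833
drawer_in [(array([ 0.588, -0.032,  0.021]), 0.71)]
release_pad [(array([0.468, 0.045, 0.07 ]), 0.62)]
rack_mouth [(array([ 0.683, -0.033,  0.102]), 0.66)]
```

View pics/w3.png

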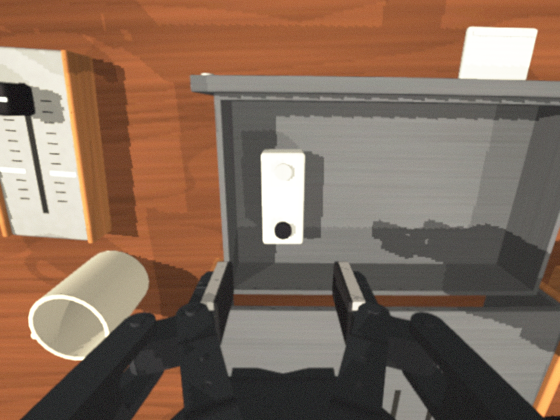

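Request:
carry_out(linear=[[-32,411,0],[-32,411,0],[-32,411,0],[-32,411,0],[-32,411,0],[-32,411,0],[-32,411,0],[-32,411,0],[-32,411,0],[-32,411,0]], rot=[[0,0,0.38],[0,0,0.38],[0,0,0.38],[0,0,0.38],[0,0,0.38],[0,0,0.38],[0,0,0.38],[0,0,0.38],[0,0,0.38],[0,0,0.38]], gripper=[0.6,0.6,0.6,0.6,0.6,0.6,0.6,0.6,0.6,0.6])

```text
time: 12.77
tcp_pos: [0.5537, 0.2803, 0.1928]
tool_rot: [-0.001, -0.175, 0.985, -0.0]
contact_force: [1.5, 0.0, 0.1]
gripper_width: 0.0683
finger_force: 0.0
```

```bash
python3 -c "
from h import *
find('wrist','w4')"
```

```text
mic1 0.71 [534  50] col [ 50 114  58] ctr [347.071 450.886] size [38.213 53.311] yaw 35.8
mic1 0.59 [366 240] col [99 93 88] ctr [584.185 385.765] size [ 55.59 129.52] yaw 5.5
mic1 0.59 [417 128] col [132 126 122] ctr [452.918 381.182] size [ 52.921 120.826] yaw -7.4
mic1 0.56 [443 303] col [223 124  45] ctr [623.837 515.739] size [ 39.654 109.618] yaw 55.8
 lm [(array([0.452, 0.383, 0.001]), 0.91), (array([ 0.64 ,  0.531, -0.001]), 0.75), (array([ 0.583,  0.39 , -0.002]), 0.7), (array([0.466, 0.533, 0.002]), 0.69)]
pedal1 0.73 [279 185] col [242 241 239] ctr [554.416 274.905] size [41.638 96.236] yaw 19.7
 lm [(array([ 0.555,  0.283, -0.003]), 0.91)]
tcp [0.554 0.278 0.193] yaw_y-90 20.1 t 13.0167
```

Request:
carry_out(linear=[[1,-1,-40],[1,-1,-80],[1,-1,-120],[1,-1,-150],[1,-1,-168],[1,-1,-177],[1,-1,-177],[1,-1,-177],[1,-1,-177],[1,-1,-177]], rot=[[0,0,0],[0,0,0],[0,0,0],[0,0,0],[0,0,0],[0,0,0],[0,0,0],[0,0,0],[0,0,0],[0,0,0]], gripper=[0.6,0.6,0.6,0.6,0.6,0.6,0.0,-0.4,-0.4,-0.4])

```text
time: 13.85
tcp_pos: [0.557, 0.2773, 0.019]
tool_rot: [0.001, -0.174, 0.985, 0.0]
contact_force: [-0.1, 0.1, -2.1]
gripper_width: 0.0409
finger_force: 62.1
```

Request:
carry_out(linear=[[0,0,0],[0,0,0],[0,0,0],[0,0,30],[0,0,70],[0,0,110],[0,0,150],[10,-40,165],[34,-341,165],[34,-341,165]], rot=[[0,0,0],[0,0,0],[0,0,0],[0,0,0],[0,0,0],[0,0,0],[0,0,0],[0,0,0],[0,0,-0.38],[0,0,-0.38]], gripper=[-0.4,-0.4,-0.4,-0.4,-0.4,-0.4,-0.4,-0.4,-0.4,-0.4])

```text
time: 14.68
tcp_pos: [0.5729, 0.1559, 0.1833]
tool_rot: [0.002, -0.049, 0.999, 0.0]
contact_force: [0.7, -0.5, -3.0]
gripper_width: 0.0407
finger_force: 67.5
```

Request:
carry_out(linear=[[16,-221,0],[16,-221,0],[16,-221,0],[16,-221,0],[16,-221,0],[16,-221,-10],[16,-221,-50],[16,-221,-90],[16,-221,-120],[16,-221,-135]], rot=[[0,0,-0.12],[0,0,-0.13],[0,0,-0.13],[0,0,-0.13],[0,0,-0.13],[0,0,-0.13],[0,0,-0.13],[0,0,-0.13],[0,0,-0.13],[0,0,-0.13]], gripper=[-0.4,-0.4,-0.4,-0.4,-0.4,-0.4,-0.4,-0.4,-0.4,-0.4])

```text
time: 15.52
tcp_pos: [0.5851, -0.0646, 0.0417]
tool_rot: [-0.003, 0.015, 1.0, 0.001]
contact_force: [-0.8, 0.4, -3.2]
gripper_width: 0.0406
finger_force: 67.4
```

Request:
carry_out(linear=[[0,0,-6],[0,0,-9],[0,0,-9],[0,0,-9],[0,0,-9],[0,0,-9],[0,0,30],[0,0,70],[0,0,110],[0,0,150]], rot=[[0,0,0],[0,0,0],[0,0,0],[0,0,0],[0,0,0],[0,0,0],[0,0,0],[0,0,0],[0,0,0],[0,0,0]], gripper=[-0.4,-0.4,0.2,0.2,0.2,0.2,0.2,0.2,0.2,0.2])

```text
time: 16.35
tcp_pos: [0.588, -0.0649, 0.1996]
tool_rot: [0.001, 0.015, 1.0, -0.0]
contact_force: [1.7, -0.4, 0.6]
gripper_width: 0.0512
finger_force: 0.0
```

Request:
carry_out(linear=[[-8,454,0],[-8,454,0],[-8,454,0],[-8,454,0],[-8,454,0],[-8,454,0],[-8,454,0],[-8,454,0],[-8,454,0],[-8,454,0]], rot=[[0,0,0.03],[0,0,0.03],[0,0,0.03],[0,0,0.03],[0,0,0.03],[0,0,0.03],[0,0,0.03],[0,0,0.03],[0,0,0.03],[0,0,0.03]], gripper=[0.6,0.6,0.6,0.6,0.6,0.6,0.6,0.6,0.6,0.6])

```text
time: 17.18
tcp_pos: [0.5806, 0.3539, 0.1981]
tool_rot: [0.001, -0.0, 1.0, 0.001]
contact_force: [1.3, -0.0, 0.8]
gripper_width: 0.0684
finger_force: 0.0
```

```bash
python3 -c "
from h import *
find('wrist','w5')"
```

```text
mic1 0.8 [319 196] col [135 131 128] ctr [583.89  390.515] size [ 44.666 125.624] yaw -1.8
mic1 0.77 [468  71] col [243 183  72] ctr [463.382 527.08 ] size [ 58.213 128.214] yaw -23.7
mic1 0.75 [314  72] col [147 143 139] ctr [458.336 382.178] size [ 44.839 108.565] yaw -6.7
mic1 0.68 [443 239] col [243 172  71] ctr [638.359 534.662] size [ 43.145 142.035] yaw 51.9
 lm [(array([ 0.463,  0.534, -0.001]), 0.94), (array([0.451, 0.383, 0.001]), 0.85), (array([ 0.642,  0.534, -0.001]), 0.72), (array([0.588, 0.392, 0.002]), 0.62)]
 lm []
tcp [0.581 0.352 0.197] yaw_y-90 0.1 t 17.4333
```

Request:
carry_out(linear=[[-1,39,-10],[-1,39,-50],[-1,39,-90],[-1,39,-130],[-1,39,-160],[-1,39,-176],[-1,39,-180],[-1,39,-180],[-1,39,-180],[-1,39,-180]], rot=[[0,0,-0.02],[0,0,-0.02],[0,0,-0.02],[0,0,-0.02],[0,0,-0.02],[0,0,-0.02],[0,0,-0.02],[0,0,-0.02],[0,0,-0.02],[0,0,-0.02]], gripper=[0.6,0.6,0.6,0.6,0.6,0.6,0.6,0.0,-0.4,-0.4])

```text
time: 18.27
tcp_pos: [0.5814, 0.391, 0.0198]
tool_rot: [0.002, 0.01, 1.0, 0.001]
contact_force: [0.2, 0.7, -0.6]
gripper_width: 0.0372
finger_force: 61.3
```

Request:
carry_out(linear=[[0,0,0],[0,0,0],[0,0,0],[0,0,0],[0,0,30],[0,0,70],[0,0,110],[0,0,150],[0,-40,165],[0,-80,165]], rot=[[0,0,0],[0,0,0],[0,0,0],[0,0,0],[0,0,0],[0,0,0],[0,0,0],[0,0,0],[0,0,0],[0,0,0]], gripper=[-0.5,-0.5,-0.5,-0.5,-0.5,-0.5,-0.5,-0.5,-0.5,-0.5])

```text
time: 19.1
tcp_pos: [0.5817, 0.3129, 0.1878]
tool_rot: [0.004, 0.008, 1.0, 0.002]
contact_force: [1.2, -1.4, -3.1]
gripper_width: 0.0369
finger_force: 61.6
```

Request:
carry_out(linear=[[8,-308,0],[8,-308,0],[8,-308,0],[8,-308,0],[8,-308,0],[8,-308,0],[8,-308,0],[8,-308,0],[8,-308,-30],[8,-308,-70]], rot=[[0,0,-0.01],[0,0,-0.01],[0,0,-0.01],[0,0,-0.01],[0,0,-0.01],[0,0,-0.01],[0,0,-0.01],[0,0,-0.01],[0,0,-0.01],[0,0,-0.01]], gripper=[-0.5,-0.5,-0.5,-0.5,-0.5,-0.5,-0.5,-0.5,-0.5,-0.5])

```text
time: 19.93
tcp_pos: [0.5908, 0.0008, 0.1155]
tool_rot: [0.005, 0.016, 1.0, 0.0]
contact_force: [0.9, 0.2, -2.9]
gripper_width: 0.0371
finger_force: 61.7
```

Request:
carry_out(linear=[[0,0,-40],[0,0,-68],[0,0,-76],[0,0,-79],[0,0,-79],[0,0,-79],[0,0,-79],[0,0,-79],[0,0,-40],[0,0,0]], rot=[[0,0,0],[0,0,0],[0,0,0],[0,0,0],[0,0,0],[0,0,0],[0,0,0],[0,0,0],[0,0,0],[0,0,0]], gripper=[-0.5,-0.5,-0.5,-0.5,0.2,0.2,0.2,0.2,0.2,0.2])

```text
time: 20.77
tcp_pos: [0.5855, 0.0027, 0.1099]
tool_rot: [-0.003, 0.015, 1.0, -0.0]
contact_force: [2.1, -0.2, 1.4]
gripper_width: 0.0513
finger_force: 0.0
```

Request:
carry_out(linear=[[0,0,40],[-10,30,70],[-135,380,90],[-135,380,90],[-135,380,90],[-135,380,90],[-135,380,90],[-135,380,90],[-135,380,90],[-135,380,90]], rot=[[0,0,0],[0,0,-0.09],[0,0,-0.09],[0,0,-0.09],[0,0,-0.09],[0,0,-0.09],[0,0,-0.09],[0,0,-0.09],[0,0,-0.09],[0,0,-0.09]], gripper=[0.2,0.2,0.6,0.6,0.6,0.6,0.6,0.6,0.6,0.6])

```text
time: 21.6
tcp_pos: [0.4652, 0.3466, 0.1998]
tool_rot: [0.0, 0.06, 0.998, 0.0]
contact_force: [1.9, 0.6, 0.8]
gripper_width: 0.0683
finger_force: 0.0
```

```bash
python3 -c "
from h import *
find('wrist','w6')"
```

```text
mic1 0.85 [403  37] col [ 92 191 104] ctr [329.422 473.668] size [49.179 67.1  ] yaw -26.5
mic1 0.82 [316 178] col [132 127 123] ctr [452.425 382.834] size [ 43.378 123.489] yaw -6.0
mic1 0.78 [456 167] col [251 194  74] ctr [464.537 527.597] size [ 63.265 121.15 ] yaw -14.2
mic1 0.78 [58 98] col [106 207 118] ctr [348.381 138.576] size [ 47.252 112.862] yaw 65.3
mic1 0.74 [447 302] col [245 192  79] ctr [633.764 536.294] size [ 45.828 148.916] yaw 54.0
mic1 0.67 [ 33 333] col [113 110 105] ctr [607.359   0.046] size [ 75.095 159.452] yaw -25.2
 lm [(array([0.595, 0.003, 0.02 ]), 0.92), (array([0.339, 0.124, 0.001]), 0.91), (array([ 0.64 ,  0.536, -0.001]), 0.9), (array([0.451, 0.385, 0.001]), 0.72), (array([ 0.3  ,  0.491, -0.002]), 0.66), (array([0.465, 0.535, 0.   ]), 0.64)]
 lm []
tcp [0.466 0.345 0.199] yaw_y-90 -6.8 t 21.85
```

Request:
carry_out(linear=[[-15,38,-5],[-15,38,-40],[-15,38,-80],[-15,38,-120],[-15,38,-155],[-15,38,-176],[-15,38,-181],[-15,38,-181],[-15,38,-181],[-15,38,-181]], rot=[[0,0,0],[0,0,0],[0,0,0],[0,0,0],[0,0,0],[0,0,0],[0,0,0],[0,0,0],[0,0,0],[0,0,0]], gripper=[0.6,0.6,0.6,0.6,0.6,0.6,0.6,0.0,-0.4,-0.5])

```text
time: 22.68
tcp_pos: [0.453, 0.3834, 0.0211]
tool_rot: [0.001, 0.06, 0.998, 0.001]
contact_force: [0.5, 0.7, -2.3]
gripper_width: 0.0371
finger_force: 61.5
```

Request:
carry_out(linear=[[0,0,0],[0,0,0],[0,0,0],[0,0,0],[0,0,30],[0,0,70],[0,0,110],[0,0,150],[20,-40,165],[40,-80,165]], rot=[[0,0,0],[0,0,0],[0,0,0],[0,0,0],[0,0,0],[0,0,0],[0,0,0],[0,0,0],[0,0,0],[0,0,0]], gripper=[-0.5,-0.5,-0.5,-0.5,-0.5,-0.5,-0.5,-0.5,-0.5,-0.5])

```text
time: 23.52
tcp_pos: [0.489, 0.3123, 0.1886]
tool_rot: [0.004, 0.057, 0.998, 0.003]
contact_force: [1.3, 0.5, -2.9]
gripper_width: 0.0369
finger_force: 62.3
```

Request:
carry_out(linear=[[101,-235,0],[101,-235,0],[101,-235,0],[101,-235,0],[101,-235,0],[101,-235,0],[101,-235,0],[101,-235,0],[101,-235,-30],[101,-235,-70]], rot=[[0,0,0.08],[0,0,0.08],[0,0,0.08],[0,0,0.08],[0,0,0.08],[0,0,0.08],[0,0,0.08],[0,0,0.08],[0,0,0.08],[0,0,0.08]], gripper=[-0.5,-0.5,-0.5,-0.5,-0.5,-0.5,-0.5,-0.5,-0.5,-0.5])

```text
time: 24.35
tcp_pos: [0.5912, 0.0763, 0.1166]
tool_rot: [0.004, 0.02, 1.0, 0.001]
contact_force: [0.4, 0.3, -3.2]
gripper_width: 0.037
finger_force: 62.5
```

Request:
carry_out(linear=[[0,0,-40],[0,0,-68],[0,0,-76],[0,0,-79],[0,0,-79],[0,0,-79],[0,0,-79],[0,0,-79],[0,0,-40],[0,0,0]], rot=[[0,0,0],[0,0,0],[0,0,0],[0,0,0],[0,0,0],[0,0,0],[0,0,0],[0,0,0],[0,0,0],[0,0,0]], gripper=[-0.5,-0.5,-0.5,-0.5,0.2,0.2,0.2,0.2,0.2,0.2])

```text
time: 25.18
tcp_pos: [0.5867, 0.0759, 0.112]
tool_rot: [-0.003, 0.019, 1.0, -0.0]
contact_force: [1.7, 0.0, -0.5]
gripper_width: 0.0513
finger_force: 0.0
```

Request:
carry_out(linear=[[0,0,40],[-20,0,70],[-60,0,90],[-100,-10,90],[-140,-20,90],[-170,-30,90],[-170,-30,90]], rot=[[0,0,0],[0,0,0],[0,0,0],[0,0,0],[0,0,0],[0,0,0],[0,0,0]], gripper=[0.2,-1,-1,-1,-1,-1,-1])

```text
time: 25.77
tcp_pos: [0.4135, 0.0447, 0.2042]
tool_rot: [-0.0, 0.02, 1.0, -0.0]
contact_force: [-0.7, -0.2, -0.0]
gripper_width: 0.0001
finger_force: 0.0
```

```bash
python3 - <<'E'
from h import *
find('wrist','w7')
for q in ['drawer_in','release_pad','rack_mouth']: print(q,[(np.array(d['centre']),round(d['p'],2)) for d in robot.landmark_of('wrist',q)])
E
```

```text
mic1 0.82 [321 303] col [62 58 58] ctr [556.458  87.56 ] size [19.609 27.267] yaw 0.9
mic1 0.78 [360 118] col [109 237 129] ctr [341.707 124.093] size [ 42.749 119.997] yaw 64.1
mic1 0.75 [241 303] col [60 56 56] ctr [552.622 -10.388] size [18.395 27.336] yaw -5.3
mic1 0.74 [195 300] col [124 122 117] ctr [528.74  -48.866] size [176.116 422.198] yaw -75.7
 lm [(array([0.587, 0.076, 0.019]), 0.77), (array([0.34 , 0.122, 0.002]), 0.57)]
pedal1 0.8 [194 306] col [227 224 212] ctr [551.304 -69.771] size [28.919 61.257] yaw -63.8
pedal1 0.79 [144 327] col [230 228 220] ctr [ 580.866 -135.92 ] size [58.211 85.77 ] yaw -2.0
pedal1 0.27 [201 297] col [125 123 118] ctr [527.548 -48.607] size [176.899 420.066] yaw -75.9
 lm [(array([ 0.589, -0.133,  0.018]), 0.95), (array([ 0.587, -0.063,  0.017]), 0.95)]
tcp [0.42  0.046 0.203] yaw_y-90 -2.2 t 26.0167
drawer_in [(array([ 0.594, -0.027,  0.019]), 0.66), (array([ 0.591, -0.059,  0.019]), 0.39)]
release_pad [(array([0.475, 0.044, 0.068]), 0.78)]
rack_mouth []
```

View pics/w7.png

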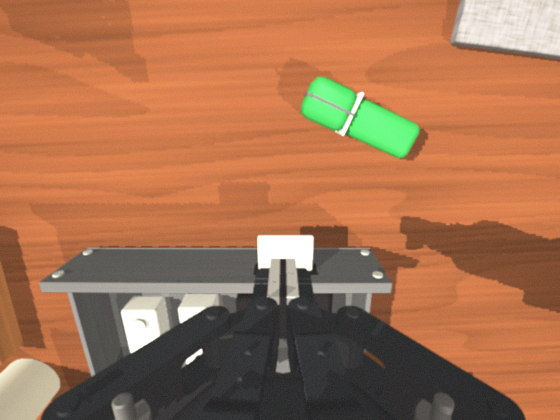

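All four lie in the drawer. The shut fingers are on line with the lever pad at pixel (286,250), so I'll hover above it.

Request:
carry_out(linear=[[20,-2,-30],[40,-2,-60],[44,-2,-90],[44,-2,-105],[44,-2,-115],[44,-2,-115],[44,-2,-115]], rot=[[0,0,0.01],[0,0,0.01],[0,0,0.01],[0,0,0.01],[0,0,0.01],[0,0,0.01],[0,0,0.01]], gripper=[-1,-1,-1,-1,-1,-1,-1])

```text
time: 26.75
tcp_pos: [0.4628, 0.0432, 0.0882]
tool_rot: [-0.0, 0.015, 1.0, -0.0]
contact_force: [-0.0, -0.6, 0.0]
gripper_width: -0.0002
finger_force: 0.0
```

```bash
python3 - <<'E'
from h import *
s=snap('top','top2')
for q in ['drawer_in','release_pad','mic1','pedal1','fader_top','mug','metronome','notebook']: print(q,[(np.array(d['centre']),round(d['p'],2)) for d in robot.landmark_of('top',q)])
o=robot.get_obs();print(o['tcp_pos'],o['contact_force'])
E
```

```text
drawer_in []
release_pad []
mic1 [(array([0.587, 0.075, 0.011]), 0.92), (array([ 0.301,  0.493, -0.   ]), 0.89), (array([0.64 , 0.538, 0.002]), 0.72), (array([0.588, 0.003, 0.016]), 0.7), (array([ 0.469,  0.532, -0.001]), 0.63)]
pedal1 [(array([ 0.593, -0.136,  0.014]), 0.86), (array([ 0.591, -0.069,  0.014]), 0.66)]
fader_top [(array([ 0.485, -0.373,  0.068]), 0.63)]
mug [(array([ 0.703, -0.35 , -0.001]), 0.74)]
metronome [(array([0.74 , 0.255, 0.002]), 0.63)]
notebook [(array([ 0.228,  0.297, -0.001]), 0.63)]
[0.463 0.043 0.089] [-1.333 -0.328 -0.688]
```

View pics/top2.png

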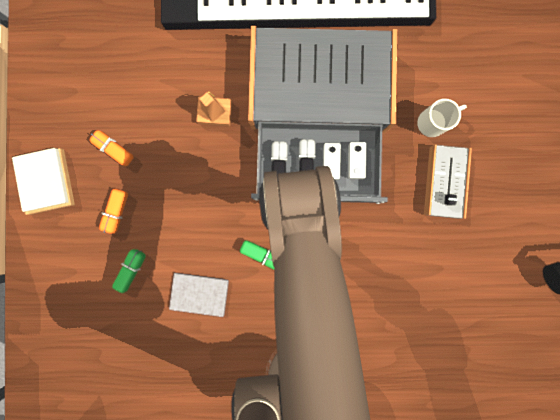

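The drawer holds two mics, at (279,155) and (307,153), and two pedals, at (332,159) and (357,158). The fader cap is down at (450,199), so I'll press the lever.

Request:
carry_out(linear=[[2,0,-8],[2,0,-14],[2,0,-18],[2,0,-22],[2,0,-25],[2,0,-25],[2,0,-25]], rot=[[0,0,0],[0,0,0],[0,0,0],[0,0,0],[0,0,0],[0,0,0],[0,0,0]], gripper=[-1,-1,-1,-1,-1,-1,-1])

```text
time: 27.78
tcp_pos: [0.466, 0.0432, 0.0645]
tool_rot: [0.002, 0.015, 1.0, 0.0]
contact_force: [0.7, -0.8, 12.7]
gripper_width: -0.0003
finger_force: 5.5
```

The lever is fully down at about 13 N, so I can push.

Request:
carry_out(linear=[[5,0,0],[10,0,0],[16,-0.5,0],[24,-0.5,0],[32,-1,0],[42,-1,0],[52,-1.5,0],[62,-1.5,0],[72,-2,0],[82,-2,0]], rot=[[0,0,0],[0,0,0],[0,0,0],[0,0,0],[0,0,0],[0,0,0],[0,0,0],[0,0,0],[0,0,0],[0,0,0]], gripper=[-1,-1,-1,-1,-1,-1,-1,-1,-1,-1])

```text
time: 28.62
tcp_pos: [0.5469, 0.0403, 0.0644]
tool_rot: [0.0, 0.015, 1.0, -0.001]
contact_force: [-3.9, -3.8, 14.7]
gripper_width: -0.0001
finger_force: 7.8
```

Request:
carry_out(linear=[[10,0,0],[20,-0.5,0],[32,-1,0],[44,-1,0],[56,-1.5,0],[68,-2,0],[78,-2,0],[86,-2.5,0],[93,-2.5,0],[100,-3,0]], rot=[[0,0,0],[0,0,0],[0,0,0],[0,0,0],[0,0,0],[0,0,0],[0,0,0],[0,0,0],[0,0,0],[0,0,0]], gripper=[-1,-1,-1,-1,-1,-1,-1,-1,-1,-1])

```text
time: 29.45
tcp_pos: [0.6469, 0.0363, 0.0645]
tool_rot: [0.0, 0.016, 1.0, -0.002]
contact_force: [-3.6, -5.4, 14.0]
gripper_width: 0.0
finger_force: 7.0
```

Request:
carry_out(linear=[[4,0,0],[8,0,0],[11,0,0],[13,0,0],[15,0,0],[17,0,0],[17,0,0]], rot=[[0,0,0],[0,0,0],[0,0,0],[0,0,0],[0,0,0],[0,0,0],[0,0,0]], gripper=[-1,-1,-1,-1,-1,-1,-1])

```text
time: 30.03
tcp_pos: [0.6527, 0.0362, 0.064]
tool_rot: [-0.01, 0.015, 1.0, -0.002]
contact_force: [-39.4, -6.7, 35.4]
gripper_width: -0.0004
finger_force: 22.9
```

Request:
carry_out(linear=[[-12,0,0],[-20,0,10],[-26,0,40],[-60,0,80],[-100,0,110],[-140,0,120],[-180,0,120],[-180,0,120]], rot=[[0,0,0],[0,0,0],[0,0,0],[0,0,0],[0,0,0],[0,0,0],[0,0,0],[0,0,0]], gripper=[-1,-1,-1,-1,-1,-1,-1,-1])

```text
time: 30.7
tcp_pos: [0.4793, 0.0382, 0.1844]
tool_rot: [-0.0, 0.015, 1.0, 0.0]
contact_force: [-0.5, 0.1, 0.4]
gripper_width: -0.0
finger_force: 0.0
```

```bash
python3 - <<'E'
from h import *
print(robot.get_obs()['tcp_pos'])
for c in ['top','wrist']:
    s=snap(c,c+'3')
    for q in ['drawer_in','release_pad','rack_mouth']: print(q,[(np.array(d['centre']),round(d['p'],2)) for d in robot.landmark_of(c,q)])
    im=s['image'][:,:,::-1]
    if c=='top': a=cv2.resize(im[80:220,220:420],(500,350),interpolation=3)
    else: b=cv2.resize(im,(300,225),interpolation=3)
o=np.zeros((350,800,3),np.uint8); o[:,:500]=a; o[:225,500:]=b; cv2.imwrite('pics/c3.png',o)
E
```

```text
[0.479 0.038 0.184]
drawer_in []
release_pad []
rack_mouth [(array([ 0.684, -0.035,  0.102]), 0.79)]
drawer_in []
release_pad [(array([0.659, 0.038, 0.068]), 0.78)]
rack_mouth []
```

View pics/c3.png

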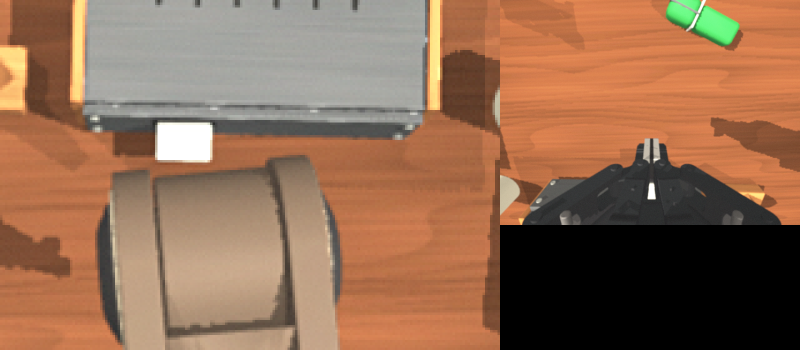

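```bash
python3 - <<'E'
from h import *
s=robot.snapshot('top')
for n,(r0,r1) in [('top0',(190,230)),('top3',(120,160))]:
    im=cv2.imread(f'pics/{n}.png'); m=np.zeros((420,560)); m[r0:r1,270:310]=im[r0:r1,270:310].min(2)
    # sub-pixel outer edge per column
    es=[]
    for u in range(286,300):
        c=m[:,u]; v=np.where(c>170)[0].max(); f=(c[v]-170)/(c[v]-c[v+1]+1e-9); es.append(ray(s,(u,v+f),.066)[:2])
    print(n,np.median(es,0))
E
```

```text
top0 [0.445 0.044]
top3 [0.635 0.041]
```

The lever edge has moved 0.190 m, so the drawer is home. Next is the fader.

Request:
carry_out(linear=[[5,-413,-30],[5,-413,-30],[5,-413,-30],[5,-413,-30],[5,-413,-30],[5,-413,-30],[5,-413,-30],[5,-413,-30],[5,-413,-30],[5,-413,-30]], rot=[[0,0,-0.08],[0,0,-0.08],[0,0,-0.08],[0,0,-0.08],[0,0,-0.08],[0,0,-0.08],[0,0,-0.08],[0,0,-0.08],[0,0,-0.08],[0,0,-0.08]], gripper=[0.3,0.3,0.3,0.3,0.3,0.3,0.3,0.3,0.3,0.3])

```text
time: 31.98
tcp_pos: [0.4885, -0.3776, 0.152]
tool_rot: [-0.0, 0.055, 0.998, 0.0]
contact_force: [1.7, -0.4, 0.6]
gripper_width: 0.0556
finger_force: 0.0
```

Request:
carry_out(linear=[[0,0,0],[0,0,0],[0,0,0]], rot=[[0,0,0],[0,0,0],[0,0,0]], gripper=[0.3,0.3,0.3])

```text
time: 32.23
tcp_pos: [0.4885, -0.3749, 0.1521]
tool_rot: [-0.001, 0.055, 0.998, 0.001]
contact_force: [-0.1, 0.2, -0.1]
gripper_width: 0.0557
finger_force: 0.0
```

Request:
carry_out(linear=[[-5,0,-40],[-5,0,-75],[-5,0,-92],[-5,0,-98],[-5,0,-98],[-5,0,-98],[-5,0,-98],[-5,0,-98],[-5,0,-98],[-5,0,-98]], rot=[[0,0,0],[0,0,0],[0,0,0],[0,0,0],[0,0,0],[0,0,0],[0,0,0],[0,0,0],[0,0,0],[0,0,0]], gripper=[0.3,0.3,0.3,0.3,-0.7,-0.7,-0.7,-0.7,-0.7,-0.7], squeeze=25)

```text
time: 33.07
tcp_pos: [0.4849, -0.3753, 0.0573]
tool_rot: [0.002, 0.055, 0.999, -0.001]
contact_force: [0.0, 2.2, 6.4]
gripper_width: 0.0211
finger_force: 28.9
```

Request:
carry_out(linear=[[8,-1,0],[16,-2,0],[25,-3,0],[34,-4,0],[43,-5,0],[52,-6,0],[60,-7,0],[66,-7.5,0],[70,-8,0],[70,-8,0]], rot=[[0,0,0],[0,0,0],[0,0,0],[0,0,0],[0,0,0],[0,0,0],[0,0,0],[0,0,0],[0,0,0],[0,0,0]], gripper=[-0.7,-0.7,-0.7,-0.7,-0.7,-0.7,-0.7,-0.7,-0.7,-0.7])

```text
time: 33.9
tcp_pos: [0.5556, -0.383, 0.0573]
tool_rot: [0.002, 0.055, 0.999, -0.0]
contact_force: [1.2, 2.7, 4.9]
gripper_width: 0.0214
finger_force: 28.8
```

Request:
carry_out(linear=[[0,0,0],[0,0,0],[0,0,0],[0,0,0],[0,0,30],[0,0,70],[-40,0,100],[-80,0,120],[-120,10,120],[-150,20,120]], rot=[[0,0,0],[0,0,0],[0,0,0],[0,0,0],[0,0,0],[0,0,0],[0,0,0],[0,0,0],[0,0,0],[0,0,0]], gripper=[0.3,0.3,0.3,0.3,0.3,0.3,0.3,0.3,0.3,0.3])

```text
time: 34.73
tcp_pos: [0.4027, -0.3638, 0.1768]
tool_rot: [0.001, 0.055, 0.998, -0.001]
contact_force: [-0.4, -1.4, 1.0]
gripper_width: 0.0556
finger_force: 0.0
```

```bash
python3 - <<'E'
from h import *
s=snap('top','top4'); im=s['image'][:,:,::-1]
t=[robot.landmark_of('top',q) for q in ['fader_top','fader_mark','mug']]; print([[(np.array(d['centre']),d['p']) for d in x] for x in t])
w=snap('wrist','w8')
print([(np.array(d['centre']),d['p']) for d in robot.landmark_of('wrist','fader_top')])
o=np.zeros((420,800,3),np.uint8); o[:400,:235]=cv2.resize(im[140:225,425:475],(235,400),interpolation=3)
o[:,240:]=w['image'][:,:,::-1]; cv2.imwrite('pics/c4.png',o)
ob=robot.get_obs(); print(ob['tcp_pos'],ob['contact_force'])
E
```

```text
[[(array([ 0.555, -0.384,  0.068]), 0.56)], [(array([ 0.556, -0.384,  0.029]), 0.9)], [(array([ 0.702, -0.35 ,  0.001]), 0.74), (array([ 0.683, -0.035,  0.1  ]), 0.33)]]
[(array([ 0.556, -0.383,  0.066]), 0.89)]
[ 0.404 -0.363  0.175] [-0.547  0.172  0.773]
```

View pics/c4.png

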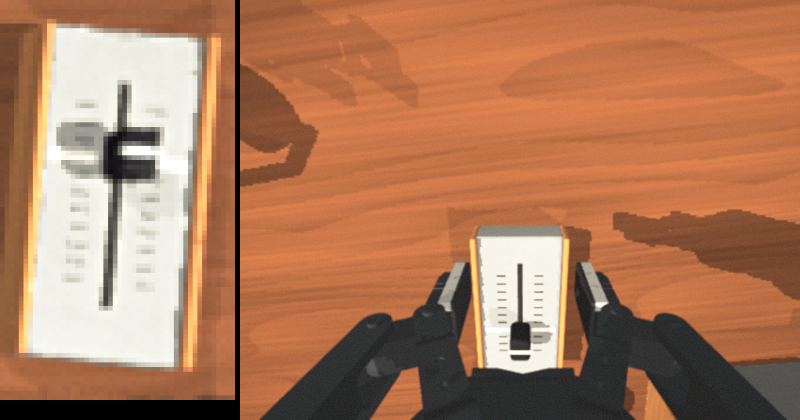

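The cap's line is level with the broad mark: both read x≈0.555, and crop row ≈155 runs through both. I'm handing in.

```bash
python3 -c "
from plant import robot
print(robot.job_done())"
```

```text
the job is handed in; nothing more can be done
None
```

I've handed the job in. By the camera and force readings, the fader went down first, both mics and both pedals are in the drawer, the drawer was pushed home (0.190 m), and the fader is back on the white mark. The hand-in gave no verdict.

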